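# Hang the tape holder on its bolt in the print studio

### The arm

A 6-joint arm with a two-finger parallel gripper is mounted at the origin on the work surface. World frame = base frame: x ahead of the robot, y to its left, z up, the work surface at z = 0. Lengths are in m, angles in rad, forces in N, time in s.
With the tool pointing down it reaches from about 0.35 to 0.775 m from the base axis. Payload 7.3 kg.
Tool frame: the origin (TCP) lies at the very end of the fingers, on their centre line; the grasp point (between the pads) lies arm.grasp_offset behind it (arm.grasp_offset is the distance from the TCP to the grasp point, in m); z points along the fingers, y is the line along which they close (so a half turn about z gives the same grasp; the last joint's range is limited). The gripper opens to 92 mm and grips with 3 to 60 N. Pads are 19 mm wide; open, the fingers measure 130 mm over their backs; the gripper's body (75 mm by 190 mm) begins 47 mm behind the grasp point.
Start: joints at [-1.373, 0.342, 1.524, -0, 1.275, -0.146], TCP at [0.177, -0.494, 0.227] pointing down, gripper open.
Joint ranges: [-2.53, 2.53], [-0.77, 2.02], [0.04, 2.7], [-1, 4.14], [0.28, 2.66], [-3.11, 3.11]. Speed limits (rad/s): [2.57, 2.57, 3.14, 3.14, 3.14, 3.14].

### API

Orientations are given as a rotation vector (axis times angle).
In Python, from bench import arm, grab_frame, camera_params gives the robot as it stands. The module is installed in compiled form; this text tells all that it offers.
- The arm moves only by the tool play_rows, never from a script. Its argument "series" is a list of rows, each an object with "delta_pos": the shift along the tool's x, y, z in m, a list of three; "spin": the turn about the tool's z in degrees. A call has 1 to 10 rows; each row is the pose to reach, as a shift and turn from the pose commanded when the call began, along the tool's axes at that moment; what a row does not reach only later rows make up. A row lasts 1/12 s, in which the tool goes at most 41.7 mm and 7.16 degrees, less where a joint would pass 70% of its speed; a pose out of reach is approached as far as the arm can. A call with a gripper value outside its range is refused whole. "grip" is the finger opening in m, from 0 to 0.0918, set as the call begins (left out, the last holds). The fingers move at their own pace and stop on an object; "grip_force" is the grip in N (left out, the last holds). Time passes only in rows, so rows that repeat a pose let the fingers close. It gives the time, the measured TCP pose, the force, the opening and the grip force at its end, in the units of the state.
- arm.state(): the state, without advancing time (a new reading comes with each control period).
- grab_frame(name): name is "scene" or "top" or "wrist"; returns (picture, depth): 420x560x3 uint8, red, green, blue; 420x560 float32, m along the optical axis (not along the pixel's ray), 0 where there is no reading.
- camera_params(name): a dict with "mtx" (3x3 intrinsics, pixels), "k1" (the pictures are not rectified: a ray, as slopes to the right and down, at radius r is drawn at 1 + k1 r^2 times it, then the intrinsics apply), "world_from_camera" (4x4, takes a point from camera to world coordinates); the wrist camera has in their place "mount" (4x4, takes a point from camera to tool coordinates, whose origin is the TCP and whose axes are the flange's). Camera axes: x right, y up, looking along -z (the intrinsics and any distortion apply to the point x, -y, -z); pixel columns grow to the right and rows downward; lengths in m; the calibration is good to about 2 mm. A picture is of the moment at which its call begins: read the wrist's pose just before it. camera_params takes no time and is no camera call.
- arm.sign_off(): hands the job in; it is judged then, once.
The state is a dict: "clock": time; "joint_positions": joint angles; "qd": joint speeds; "tau": joint torques, N m; "tool_pos": TCP position; "tool_rot": TCP orientation; "contact_force": force on the tool from outside, world axes, zero at the start; "ft_torque": the same for the moment, N m; "gripper_width": finger opening in m; "finger_force": force on a finger pad.
Only numpy, scipy, OpenCV 4.12 (cv2) and the standard library are available. Lean on these libraries where they do the work, as an engineer would, in place of code of your own. Each camera call takes 0.05 s, during which the arm holds its last target. There are 200 camera calls.

### The job

Hang the tape holder that has the keyhole in its back plate on the round-headed bolt of the off-white tool board: pass the bolt head through the wide round part of the keyhole, then slide the holder straight down until the bolt sits at the top of the narrow slot and the holder hangs there by itself. Leave the other, shorter holder without a keyhole standing where it is.

Things in the scene. Friction and masses are not known exactly. Their poses are not given: they have to be found in the camera images.
- holder: Wooden tape holder with the keyhole, 0.12-0.24 kg, standing on the table. Square arm along x, 30 mm wide (y), underside z = 0, top z = 30, from the plate (x = -80) to x = 45 mm, then a 44 mm high lip. Upright back plate 100 wide, 150 high, 8 mm thick: faces at x = -80 and -88. Origin: under the arm's middle line, 80 mm before the plate; pinch the arm here across y from above.
- keyhole (a point): Centre of the keyhole's wide part in the plate's back face, at (-88, 0, 74) mm in the holder's frame, same axes. Wide part 44 mm across; from 14 mm above this point it tapers into the narrow slot (18 mm wide), which ends 56 mm above it. Fully home, the bolt's axis lies 51 mm above this point, the plate's back on the board; the arm may droop 5 degrees.
- twin: The other tape holder, which must stay put: same arm, origin and axes, but its back plate is only 105 mm high and has two small screw holes and no keyhole. It stands beside the first one; the two may be in either order.
- bolt: Steel bolt fixed in the upright off-white board (280 wide, 235 mm high), 190 mm above the table. Origin: its axis at the board's face; x level, out of the board and away from the robot (within 15 degrees of ahead); z up. Shank 10 mm thick, 16 mm free behind the domed head, 24 mm across, whose top is 23 mm out. The 36 mm long headless pin 120 mm to one side is not it.
Not all that is in view belongs to the job. What is shaped like the holder but green or purple is not meant.

How it is judged:
By the outcome, as a careful person would: the job done as asked, in the order asked, and still so for the second after the job is handed in, with the robot touching nothing.
It also fails if it takes over 42 s, if anything falls off the work surface, if the arm or the gripper's body presses on something with over 40 N, if the wrist force passes 120 N, or if a joint passes its speed limit or range.

## Working session

There is one attempt and no reset: what is moved stays moved. The work goes in short steps, Python scripts to look and compute and a tool call to move; the robot and the scene stay as the last step left them, time stands still between calls to the robot, and variables do not carry over. Pictures are saved under pics/ and viewed, at most 10 in all, crops included, and the job is handed in when it is done.

Besides the shell and the picture viewer there is one more tool, called after "Emit:" by a JSON object that holds its "name" and its "arguments". play_rows: Moves the arm, as the interface text tells. Its arguments: {"type":"object","properties":{"series":{"type":"array"},"grip":{"type":"number"},"grip_force":{"type":"number"}},"required":["series"]}

```bash
mkdir -p pics; cat > h.py <<'E'
import numpy as np, cv2
from bench import arm, grab_frame, camera_params
from scipy.spatial.transform import Rotation as R
def cloud(name):
    st=arm.state(); p=camera_params(name); rgb,d=grab_frame(name)
    K=np.array(p["mtx"]); k1=p["k1"]
    v,u=np.mgrid[0:420,0:560].astype(float)
    uv=np.stack([u.ravel(),v.ravel()],1)[:,None]
    n=cv2.undistortPoints(uv,K,np.array([k1,0,0,0,0.]))[:,0].reshape(420,560,2)
    P=np.stack([n[...,0]*d,-n[...,1]*d,-d],-1)
    if "mount" in p:
        M=np.eye(4);M[:3,:3]=R.from_rotvec(st["tool_rot"]).as_matrix();M[:3,3]=st["tool_pos"];M=M@np.array(p["mount"])
    else: M=np.array(p["world_from_camera"])
    W=P@M[:3,:3].T+M[:3,3]; W[d<=0]=np.nan
    return rgb,d,W
def save(n,rgb): cv2.imwrite(n,rgb[...,::-1])
E
python3 - <<'E'
from h import *
for n in ("scene","top"):
    rgb,d,W=cloud(n); save(f"pics/{n}0.png",rgb); np.savez(f"{n}0.npz",rgb=rgb,W=W)
    p=camera_params(n);print(n,np.round(p["world_from_camera"],3).tolist())
s=arm.state();print(s, arm.grasp_offset)
print(np.round(camera_params("wrist")["mount"],3).tolist())
E
```

```text
scene [[0.38, -0.643, 0.665, 1.06], [0.925, 0.278, -0.259, -0.195], [-0.018, 0.713, 0.701, 0.763], [0.0, 0.0, 0.0, 1.0]]
top [[0.009, 0.982, -0.19, 0.296], [-1.0, 0.014, 0.024, 0.061], [0.026, 0.19, 0.982, 1.068], [0.0, 0.0, 0.0, 1.0]]
{'clock': 0.1, 'joint_positions': array([-1.37295619e+00,  3.42662327e-01,  1.52493677e+00, -2.26828976e-05,
        1.27542161e+00, -1.45983034e-01]), 'qd': array([-0.00087774, -0.00294348, -0.00408736, -0.00179955,  0.00032125,
       -0.00083452]), 'tau': array([ 1.67456783e-03, -4.32005739e+01, -2.44694030e+01,  7.18666962e-02,
        5.26275916e-02, -5.12166002e-05]), 'tool_pos': array([ 0.1769193 , -0.49389007,  0.22610432]), 'tool_rot': array([-3.09387644e+00, -5.37186021e-01,  9.21825315e-05]), 'contact_force': array([-0.20706982, -1.10035435, -0.38911049]), 'ft_torque': array([-0.02572441, -0.05803903, -0.07879711]), 'finger_force': 0.0, 'gripper_width': 0.0917547313759471} 0.0188
[[0.0, 0.96, 0.28, 0.075], [1.0, -0.0, -0.001, 0.001], [-0.001, 0.28, -0.96, -0.158], [0.0, 0.0, 0.0, 1.0]]
```

View pics/scene0.png

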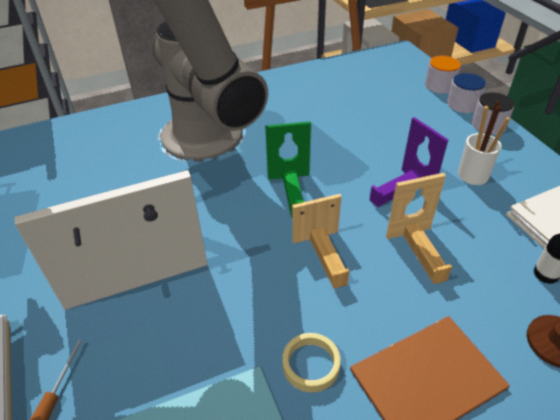

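View pics/top0.png

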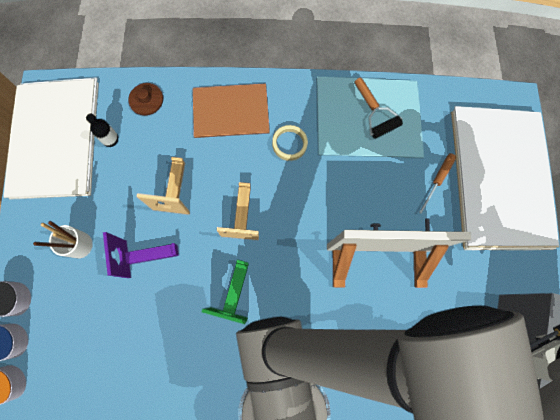

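The scene view shows the keyhole holder with its plate at (415,205) and lip at (445,268). The twin is at (318,235), and the bolt head at (150,212) with the headless pin at (77,237). In the top view, the holder's arm runs from (172,200) to (177,158), and the bolt is at (376,226). Next I'll fit poses from the depth.

```bash
python3 - <<'E'
from h import *
def box(n,c0,c1,r0,r1):
    f=np.load(n+"0.npz"); return f["rgb"][r0:r1,c0:c1].reshape(-1,3).astype(int), f["W"][r0:r1,c0:c1].reshape(-1,3)
def wood(c): return (c[:,0]>c[:,2]+50)
def arm_fit(n,*b):
    c,W=box(n,*b); m=wood(c)&(W[:,2]>.024)&(W[:,2]<.036); P=W[m]
    mu=np.median(P[:,:2],0); vx,vy,x0,y0=cv2.fitLine(P[:,:2].astype(np.float32),cv2.DIST_HUBER,0,.01,.01).ravel()
    if vx<0: vx,vy=-vx,-vy
    s=(P[:,:2]-[x0,y0])@[vx,vy]; t=(P[:,:2]-[x0,y0])@[-vy,vx]
    print(n,"arm n",len(P),"yaw",np.degrees(np.arctan2(vy,vx)),"mid",x0,y0,"s",np.percentile(s,[1,99]),"t",np.percentile(t,[2,50,98]),"z",np.median(P[:,2]))
    c2=wood(c)&(W[:,2]>.04); Q=W[c2]; s=(Q[:,:2]-[x0,y0])@[vx,vy]; t=(Q[:,:2]-[x0,y0])@[-vy,vx]
    pl=s<-.02
    print(" plate s",np.percentile(s[pl],[2,25,50,75,98]),"t",np.percentile(t[pl],[1,99]),"zmax",np.percentile(Q[pl,2],99))
    lip=s>.02
    if lip.any(): print(" lip s",np.percentile(s[lip],[2,50,98]),np.percentile(t[lip],[2,98]),np.percentile(Q[lip,2],[50,98]))
    # plate front plane
    P=Q[pl]; 
    if len(P)>50:
        l=cv2.fitLine(P[:,:2].astype(np.float32),cv2.DIST_HUBER,0,.003,.01).ravel(); print(" plate dir+90",(np.degrees(np.arctan2(l[1],l[0]))-90), l[2:])
print("HOLDER");arm_fit("scene",380,460,170,290);arm_fit("top",130,195,150,222)
print("TWIN");arm_fit("scene",290,352,190,290);arm_fit("top",212,265,178,245)
# board
c,W=box("scene",20,215,170,310); m=(c.min(1)>120)&(W[:,2]>.03)&(W[:,2]<.225)
P=W[m]; 
for _ in range(5):
    mu=P.mean(0); n=np.linalg.svd(P-mu,full_matrices=False)[2][2]; n*=np.sign(n[0]); r=(P-mu)@n; P=P[abs(r)<max(2*r.std(),.002)]
print("board n",n,mu,"std",r.std(),"yaw",np.degrees(np.arctan2(n[1],n[0])),len(P), P.min(0),P.max(0))
for nm,b in (("bolt",(138,162,200,225)),("pin",(68,86,224,250))):
    c,W=box("scene",*b); d=(W-mu)@n; m=(d>.012)&(d<.05); Q=W[m]; d=d[m]
    tq=np.array([-n[1],n[0],0]); print(nm,m.sum(),"d",np.percentile(d,[5,50,95]),"along",np.percentile((Q-mu)@tq,[3,50,97]),"z",np.percentile(Q[:,2],[3,50,97]))
    print(np.median(Q,0),"mu tq",mu@tq)
    m2=m if 0 else None
c,W=box("top",360,392,215,240); d=(W-mu)@n; m=(d>.012)&(d<.04)&(W[:,2]>.15);Q=W[m];tq=np.array([-n[1],n[0],0])
print("top bolt",m.sum(),np.percentile(d[m],[5,95]),np.percentile((Q-mu)@tq,[3,50,97]),np.percentile(Q[:,2],[3,97]))
c,W=box("top",325,470,225,250);m=(W[:,2]>.215)&(W[:,2]<.25);Q=W[m];d=(Q-mu)@n;t=(Q-mu)@tq;print("board top d",np.percentile(d,[2,98]),"t",np.percentile(t,[1,99]),"z",np.median(Q[:,2]))
# rim centre: dark pixels
E
```

```text
HOLDER
scene arm n 936 yaw -7.1415477 mid 0.5978918 0.2941643 s [-0.07982501  0.05594415] t [-0.03811208 -0.00014844  0.03777451] z 0.029937699925053796
 plate s [-0.084312   -0.07927341 -0.07830791 -0.07753193 -0.07601244] t [-0.0486863   0.04944171] zmax 0.1515944951773919
 lip s [0.04806105 0.05292753 0.05636152] [-0.01142285  0.01676272] [0.04301652 0.04659301]
 plate dir+90 -6.4185333 [0.52289015 0.32931027]
top arm n 454 yaw -6.547344 mid 0.58840156 0.2961758 s [-0.07697808  0.0547573 ] t [-0.01851161  0.00038593  0.01955664] z 0.0287198788941736
 plate s [-0.07874642 -0.07679668 -0.0762964  -0.07398853 -0.06955068] t [-0.0477725   0.04900669] zmax 0.15168620332479912
 lip s [0.05469027 0.05876606 0.06209686] [-0.01414092  0.01431082] [0.04279081 0.04627095]
 plate dir+90 -6.1306 [0.51400036 0.3185279 ]
TWIN
scene arm n 919 yaw -4.4555264 mid 0.5081025 0.1153871 s [-0.0573437   0.07895947] t [-0.03827312 -0.00016945  0.03911824] z 0.030035966380374424
 plate s [-0.06070292 -0.05605569 -0.05516088 -0.0542547  -0.05273294] t [-0.04730993  0.04745683] zmax 0.10669099766446391
 lip
[... 627 characters left out ...]
  0.12779764] std 0.0008791199375207291 yaw -0.1813795741271713 140 [ 0.43111759 -0.3879791   0.03016752] [ 0.43556327 -0.10871353  0.21837178]
bolt 134 d [0.01667606 0.02059748 0.02347224] along [0.07432487 0.0845568  0.09490621] z [0.18243491 0.19362492 0.20108221]
[ 0.45427805 -0.18815137  0.19362492] mu tq -0.271263317839135
pin 91 d [0.01314702 0.02808696 0.03599464] along [-0.04019458 -0.03488707 -0.03109143] z [0.18645578 0.19288622 0.19554385]
[ 0.46136285 -0.30762537  0.19288622] mu tq -0.271263317839135
top bolt 41 [0.01377284 0.0199322 ] [0.07465472 0.08651203 0.09476621] [0.1837751  0.20115636]
board top d [-0.02031078 -0.00189572] t [-0.10960406  0.16298384] z 0.2333825582199383
```

```bash
cat >> h.py <<'E'
def to(x,y,z,yaw=None):
    s=arm.state(); T=R.from_rotvec(s["tool_rot"]).as_matrix()
    d=T.T@(np.array([x,y,z])-s["tool_pos"]); cy=np.degrees(np.arctan2(T[1,0],T[0,0]))
    print("delta mm",np.round(d*1e3,1),"spin",None if yaw is None else round(cy-yaw,2),"yaw",round(cy,2),"tilt z",np.round(T[:,2],4),"t",s["clock"])
E
python3 - <<'E'
from h import *
to(.177,-.494,.35); to(.45,-.2,.35); to(.599,.295,.35,-6.3)
f=np.load("scene0.npz"); W=f["W"][170:310,20:215].reshape(-1,3)
from numpy.linalg import svd
m=(W[:,2]>.03)&(W[:,2]<.225)&(abs(W[:,0]-.433)<.02)&(W[:,1]<-.1)&(W[:,1]>-.4);P=W[m]
for _ in range(8):
    mu=P.mean(0);n=svd(P-mu,full_matrices=False)[2][2];n*=np.sign(n[0]);r=(P-mu)@n;P=P[abs(r)<max(2.5*r.std(),.002)]
print(len(P),n,mu,r.std(),np.degrees(np.arctan2(n[1],n[0])),P.min(0),P.max(0))
f=np.load("top0.npz");W=f["W"][225:250,325:470].reshape(-1,3);m=(W[:,2]>.225)&(W[:,2]<.24)&(abs(W[:,0]-.42)<.04);P=W[m]
print(cv2.minAreaRect(P[:,:2].astype(np.float32)*1000),P.min(0),P.max(0))
E
```

```text
delta mm [ 1.000e-01 -0.000e+00 -1.239e+02] spin None yaw 19.7 tilt z [-3.0e-04  1.4e-03 -1.0e+00] t 0.1
delta mm [ 356.2 -184.8 -123.6] spin None yaw 19.7 tilt z [-3.0e-04  1.4e-03 -1.0e+00] t 0.1
delta mm [ 663.3 -600.6 -122.9] spin 26.0 yaw 19.7 tilt z [-3.0e-04  1.4e-03 -1.0e+00] t 0.1
12671 [ 0.99999308 -0.00297912  0.00222868] [ 0.4334358  -0.25267938  0.1344318 ] 0.001028847589270521 -0.17069149124532543 [ 0.43042625 -0.38855174  0.03000854] [ 0.43656567 -0.10754176  0.22499631]
((422.983642578125, -247.37588500976562), (276.56707763671875, 19.087203979492188), 89.47318267822266) [ 0.41236374 -0.38572988  0.22525344] [ 0.43257378 -0.10914274  0.23771336]
```

Emit:
{"name": "play_rows", "arguments": {"series": [{"delta_pos":[0,0,-0.04],"spin":0},{"delta_pos":[0,0,-0.08],"spin":0},{"delta_pos":[0,0,-0.124],"spin":0},{"delta_pos":[0.356,-0.185,-0.124],"spin":0},{"delta_pos":[0.356,-0.185,-0.124],"spin":0},{"delta_pos":[0.356,-0.185,-0.124],"spin":0},{"delta_pos":[0.356,-0.185,-0.124],"spin":0},{"delta_pos":[0.356,-0.185,-0.124],"spin":0},{"delta_pos":[0.356,-0.185,-0.124],"spin":0},{"delta_pos":[0.356,-0.185,-0.124],"spin":0}], "grip": 0.0918}}

```text
clock: 0.93
tool_pos: [0.3761, -0.2786, 0.3499]
tool_rot: [-3.095, -0.537, 0.0]
contact_force: [1.1, -1.3, -0.2]
gripper_width: 0.0917
finger_force: 0.0
```

```bash
python3 -c "
from h import *
to(.599,.295,.3,-6.3)"
```

```text
delta mm [ 403. -465.   50.] spin 25.98 yaw 19.68 tilt z [-3.e-04  2.e-04 -1.e+00] t 0.9333
```

Emit:
{"name": "play_rows", "arguments": {"series": [{"delta_pos":[0.403,-0.465,0.05],"spin":26},{"delta_pos":[0.403,-0.465,0.05],"spin":26},{"delta_pos":[0.403,-0.465,0.05],"spin":26},{"delta_pos":[0.403,-0.465,0.05],"spin":26},{"delta_pos":[0.403,-0.465,0.05],"spin":26},{"delta_pos":[0.403,-0.465,0.05],"spin":26},{"delta_pos":[0.403,-0.465,0.05],"spin":26},{"delta_pos":[0.403,-0.465,0.05],"spin":26},{"delta_pos":[0.403,-0.465,0.05],"spin":26},{"delta_pos":[0.403,-0.465,0.05],"spin":26}]}}

```text
clock: 1.77
tool_pos: [0.5176, 0.087, 0.3178]
tool_rot: [3.137, -0.173, -0.001]
contact_force: [1.2, 0.3, 0.4]
gripper_width: 0.0918
finger_force: 0.0
```

```bash
python3 -c "
from h import *
to(.599,.295,.22,-6.3)"
```

```text
delta mm [  58.1 -215.7   97.7] spin 0.0 yaw -6.3 tilt z [-5.e-04 -2.e-04 -1.e+00] t 1.7667
```

Emit:
{"name": "play_rows", "arguments": {"series": [{"delta_pos":[0.058,-0.216,0.098],"spin":0},{"delta_pos":[0.058,-0.216,0.098],"spin":0},{"delta_pos":[0.058,-0.216,0.098],"spin":0},{"delta_pos":[0.058,-0.216,0.098],"spin":0},{"delta_pos":[0.058,-0.216,0.098],"spin":0},{"delta_pos":[0.058,-0.216,0.098],"spin":0},{"delta_pos":[0.058,-0.216,0.098],"spin":0},{"delta_pos":[0.058,-0.216,0.098],"spin":0},{"delta_pos":[0.058,-0.216,0.098],"spin":0},{"delta_pos":[0.058,-0.216,0.098],"spin":0}]}}

```text
clock: 2.6
tool_pos: [0.5991, 0.2922, 0.2211]
tool_rot: [3.137, -0.174, 0.002]
contact_force: [-0.6, 0.4, 0.1]
gripper_width: 0.0916
finger_force: 0.0
```

```bash
python3 - <<'E'
from h import *
rgb,d,W=cloud("wrist"); save("pics/w1.png",rgb)
to(.599,.295,.006,-6.3)
C=rgb.astype(int); m=(C[...,0]>C[...,2]+40)&(W[...,2]>.022)&(W[...,2]<.038)&(abs(W[...,1]-.295)<.06)&(abs(W[...,0]-.6)<.1)
P=W[m]; print(len(P), cv2.minAreaRect(P[:,:2].astype(np.float32)*1000), np.median(P,0), np.percentile(P,[1,99],0))
m=(C[...,0]>C[...,2]+40)&(W[...,2]>.05)&(W[...,2]<.16)&(abs(W[...,1]-.295)<.09)&(abs(W[...,0]-.52)<.05);P=W[m]
print(len(P)); print(cv2.minAreaRect(P[:,:2].astype(np.float32)*1000) if len(P) else 0)
E
```

```text
delta mm [ -0.8  -2.8 215.4] spin -0.08 yaw -6.38 tilt z [ 1.6e-03  2.0e-04 -1.0e+00] t 2.65
3268 ((586.0275268554688, 296.8262634277344), (97.84915924072266, 134.16566467285156), 83.56708526611328) [0.57760823 0.29736903 0.03041971] [[0.51553949 0.26238254 0.02384551]
 [0.64237237 0.34578768 0.03675172]]
2489
((516.6079711914062, 304.86773681640625), (99.85357666015625, 9.762962341308594), 83.34529113769531)
```

View pics/w1.png

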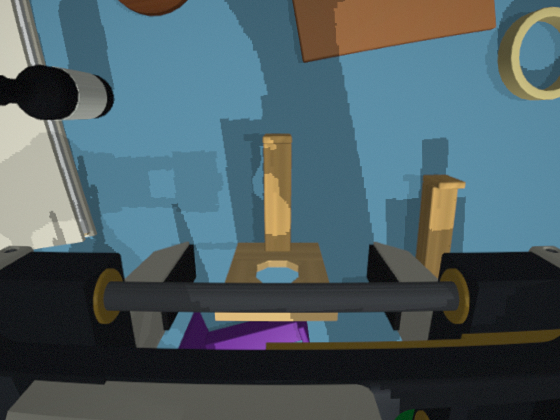

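The wrist picture shows the holder's arm at (278,190) centred between the fingers and its keyhole plate at (277,280). The twin is at right (437,230), clear of the fingers. Next is the descent and grasp.

Emit:
{"name": "play_rows", "arguments": {"series": [{"delta_pos":[0,-0.002,0.04],"spin":0},{"delta_pos":[0,-0.002,0.08],"spin":0},{"delta_pos":[0,-0.002,0.12],"spin":0},{"delta_pos":[0,-0.002,0.16],"spin":0},{"delta_pos":[0,-0.002,0.19],"spin":0},{"delta_pos":[0,-0.002,0.205],"spin":0},{"delta_pos":[0,-0.002,0.213],"spin":0},{"delta_pos":[0,-0.002,0.213],"spin":0},{"delta_pos":[0,-0.002,0.213],"spin":0}]}}

```text
clock: 3.4
tool_pos: [0.6001, 0.2948, 0.0088]
tool_rot: [-3.136, 0.174, -0.003]
contact_force: [-0.6, -0.6, -0.0]
gripper_width: 0.0914
finger_force: 0.0
```

Emit:
{"name": "play_rows", "arguments": {"series": [{"delta_pos":[0,0,0],"spin":0},{"delta_pos":[0,0,0],"spin":0},{"delta_pos":[0,0,0],"spin":0},{"delta_pos":[0,0,0],"spin":0},{"delta_pos":[0,0,0],"spin":0},{"delta_pos":[0,0,0],"spin":0},{"delta_pos":[0,0,0],"spin":0},{"delta_pos":[0,0,0],"spin":0},{"delta_pos":[0,0,0],"spin":0},{"delta_pos":[0,0,0],"spin":0}], "grip": 0.015, "grip_force": 50}}

```text
clock: 4.23
tool_pos: [0.5991, 0.2952, 0.0071]
tool_rot: [-3.137, 0.173, 0.0]
contact_force: [-0.5, 0.2, -0.6]
gripper_width: 0.03
finger_force: 24.1
```

Emit:
{"name": "play_rows", "arguments": {"series": [{"delta_pos":[0,0,0],"spin":0},{"delta_pos":[0,0,0],"spin":0},{"delta_pos":[0,0,-0.01],"spin":0},{"delta_pos":[0,0,-0.03],"spin":0},{"delta_pos":[0,0,-0.06],"spin":0},{"delta_pos":[0,0,-0.09],"spin":0},{"delta_pos":[0,0,-0.12],"spin":0},{"delta_pos":[0,0,-0.14],"spin":0},{"delta_pos":[0,0,-0.15],"spin":0},{"delta_pos":[0,0,-0.15],"spin":0}]}}

```text
clock: 5.07
tool_pos: [0.6002, 0.2955, 0.1604]
tool_rot: [-3.135, 0.173, -0.007]
contact_force: [-0.3, 0.0, -2.2]
gripper_width: 0.0295
finger_force: 50.0
```

```bash
cat > held.py <<'E'
from h import *
# pose of held holder from the plate's front face + arm, in scene camera, rough region = around TCP
def held(off=0.08):
    s=arm.state(); T=R.from_rotvec(s["tool_rot"]).as_matrix(); rgb,d,W=cloud("scene")
    X=np.array([T[0,0],T[1,0],0]);X/=np.linalg.norm(X);Y=np.array([-X[1],X[0],0]);Z=np.array([0,0,1.])
    B=np.stack([X,Y,Z],1); L=(W-s["tool_pos"]).dot(B)  # expected holder-like axes at TCP
    C=rgb.astype(int); wood=(C[...,0]>C[...,2]+40)
    m=wood&(abs(L[...,0]+.08)<.02)&(abs(L[...,1])<.06)&(L[...,2]>-.02)&(L[...,2]<.17); P=L[m]
    for _ in range(6):
        mu=P.mean(0);n=np.linalg.svd(P-mu,full_matrices=False)[2][2];n*=np.sign(n[0]);r=(P-mu)@n;P=P[abs(r)<max(2*r.std(),.0015)]
    print("plate n",len(P),"pitch deg (nz>0: leaning back)",round(np.degrees(np.arcsin(n[2])),2),"yaw rel tool",round(np.degrees(np.arctan2(n[1],n[0])),2))
    print(" front x rel TCP (mean)",np.round(mu,4)," y range",np.percentile(P[:,1],[1,99]).round(4),"ztop",np.percentile(P[:,2],[99,99.8]).round(4))
    a=wood&(abs(L[...,0]-.03)<.012)&(abs(L[...,1])<.03)&(L[...,2]<.05)&(L[...,2]>-.03);Q=L[a]
    print(" arm top z rel TCP, x~.03:",len(Q),np.percentile(Q[:,2],[50,90]).round(4))
    print(" tcp",s["tool_pos"].round(4),"F",s["contact_force"].round(1),s["finger_force"],"t",s["clock"])
    return rgb
E
python3 - <<'E'
from held import *
rgb=held(); save("pics/s2.png",rgb); to(.62,.05,.16,-.2); to(.59,-.1875,.124,-.2)
E
```

```text
plate n 860 pitch deg (nz>0: leaning back) 0.14 yaw rel tool -0.35
 front x rel TCP (mean) [-0.0795 -0.0208  0.1073]  y range [-0.0499  0.0265] ztop [0.1425 0.1434]
 arm top z rel TCP, x~.03: 237 [0.0221 0.0243]
 tcp [0.6002 0.2955 0.1604] F [-0.3  0.  -2.2] 49.95271325111389 t 5.0667
delta mm [ 47.5 241.4  -2.2] spin -6.1 yaw -6.3 tilt z [ 1.4e-03  4.0e-04 -1.0e+00] t 5.1167
delta mm [ 43.7 480.8  33.7] spin -6.1 yaw -6.3 tilt z [ 1.4e-03  4.0e-04 -1.0e+00] t 5.1167
```

View pics/s2.png

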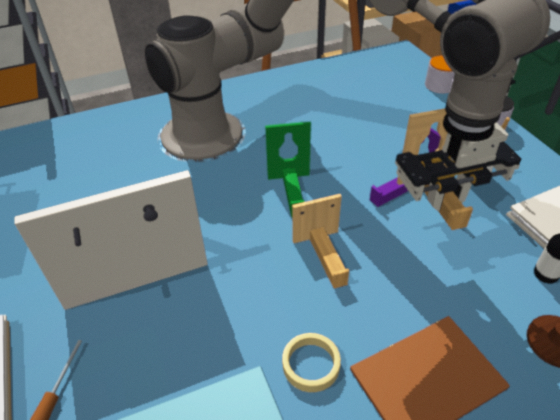

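The scene view shows the holder level in the gripper at (455,205), with the twin undisturbed at (318,240). Next I carry it across at the same height.

Emit:
{"name": "play_rows", "arguments": {"series": [{"delta_pos":[0.048,0.03,-0.01],"spin":-1},{"delta_pos":[0.048,0.24,-0.01],"spin":-6.2},{"delta_pos":[0.048,0.24,-0.01],"spin":-6.2},{"delta_pos":[0.048,0.24,-0.01],"spin":-6.2},{"delta_pos":[0.048,0.24,-0.01],"spin":-6.2},{"delta_pos":[0.048,0.24,-0.01],"spin":-6.2},{"delta_pos":[0.048,0.24,-0.01],"spin":-6.2},{"delta_pos":[0.048,0.24,-0.01],"spin":-6.2},{"delta_pos":[0.045,0.4,0.01],"spin":-6.2},{"delta_pos":[0.045,0.4,0.01],"spin":-6.2}]}}

```text
clock: 5.95
tool_pos: [0.6094, -0.0286, 0.1553]
tool_rot: [-3.14, -0.004, 0.003]
contact_force: [1.4, -0.0, -2.5]
gripper_width: 0.0297
finger_force: 50.0
```

```bash
python3 -c "
from h import *
to(.6,-.1875,.123,-.1)"
```

```text
delta mm [ -9.8 158.9  32.1] spin 0.25 yaw 0.15 tilt z [-0.0017  0.0012 -1.    ] t 5.95
```

Emit:
{"name": "play_rows", "arguments": {"series": [{"delta_pos":[-0.01,0.04,0.01],"spin":0},{"delta_pos":[-0.01,0.08,0.02],"spin":0},{"delta_pos":[-0.01,0.11,0.025],"spin":0},{"delta_pos":[-0.01,0.13,0.03],"spin":0},{"delta_pos":[-0.01,0.14,0.03],"spin":0},{"delta_pos":[-0.01,0.14,0.03],"spin":0},{"delta_pos":[-0.01,0.14,0.03],"spin":0},{"delta_pos":[-0.01,0.14,0.03],"spin":0}]}}

```text
clock: 6.62
tool_pos: [0.5999, -0.1686, 0.1268]
tool_rot: [-3.141, 0.0, 0.0]
contact_force: [0.2, 0.5, -2.0]
gripper_width: 0.0299
finger_force: 50.0
```

```bash
python3 - <<'E'
from held import *
rgb=held(); save("pics/s3.png",cv2.resize(rgb[150:330,20:260],None,fx=3,fy=3)); to(.575,-.1875,.123,-.1); to(.5245,-.1875,.123,-.1)
rgb,d,W=cloud("top"); C=rgb.astype(int); s=arm.state()
m=(C[...,0]>C[...,2]+40)&(abs(W[...,2]-.26)<.02)&(abs(W[...,0]-s["tool_pos"][0]+.084)<.03)&(abs(W[...,1]+.19)<.08);P=W[m]
print("plate top edge",len(P)); 
if len(P)>5: print(cv2.minAreaRect(P[:,:2].astype(np.float32)*1000),np.percentile(P,[2,98],0).round(4))
E
```

```text
plate n 296 pitch deg (nz>0: leaning back) 0.15 yaw rel tool 0.2
 front x rel TCP (mean) [-0.0797 -0.0428  0.0898]  y range [-0.0488 -0.0285] ztop [0.1433 0.1435]
 arm top z rel TCP, x~.03: 217 [0.0226 0.024 ]
 tcp [ 0.5999 -0.1686  0.1268] F [ 0.2  0.5 -2. ] 49.95279550552368 t 6.6167
delta mm [-25.   18.9   4.1] spin 0.12 yaw 0.02 tilt z [ 1.e-04  4.e-04 -1.e+00] t 6.6667
delta mm [-75.5  18.9   4.1] spin 0.12 yaw 0.02 tilt z [ 1.e-04  4.e-04 -1.e+00] t 6.6667
plate top edge 0
```

View pics/s3.png

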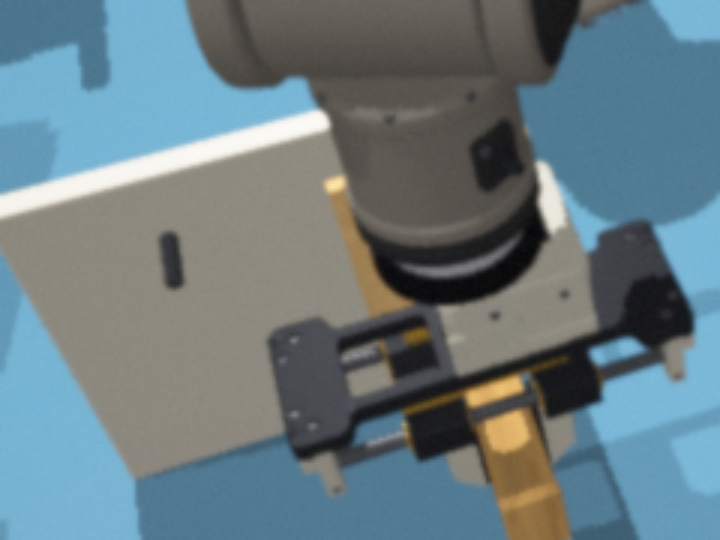

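The crop shows the holder still level in the gripper at (510,440), in front of the board. The bolt is hidden behind it, and the pin at (172,260) is clear of the plate. Next: line up in y and z, then push toward the board.

Emit:
{"name": "play_rows", "arguments": {"series": [{"delta_pos":[-0.01,0.01,0.002],"spin":0},{"delta_pos":[-0.025,0.019,0.004],"spin":0},{"delta_pos":[-0.035,0.019,0.004],"spin":0},{"delta_pos":[-0.045,0.019,0.004],"spin":0},{"delta_pos":[-0.05,0.019,0.004],"spin":0},{"delta_pos":[-0.05,0.019,0.004],"spin":0},{"delta_pos":[-0.05,0.019,0.004],"spin":0}]}}

```text
clock: 7.3
tool_pos: [0.5497, -0.1896, 0.1233]
tool_rot: [3.141, -0.003, 0.001]
contact_force: [0.3, -0.1, -2.3]
gripper_width: 0.0295
finger_force: 50.0
```

```bash
python3 -c "
from h import *
to(.5245,-.1875,.123,-.1)"
```

```text
delta mm [-25.3  -2.    0.3] spin 0.01 yaw -0.09 tilt z [ 8.e-04 -4.e-04 -1.e+00] t 7.3
```

Emit:
{"name": "play_rows", "arguments": {"series": [{"delta_pos":[-0.005,-0.0015,0],"spin":0},{"delta_pos":[-0.01,-0.0015,0],"spin":0},{"delta_pos":[-0.015,-0.0015,0],"spin":0},{"delta_pos":[-0.019,-0.0015,0],"spin":0},{"delta_pos":[-0.022,-0.0015,0],"spin":0},{"delta_pos":[-0.025,-0.0015,0],"spin":0},{"delta_pos":[-0.025,-0.0015,0],"spin":0},{"delta_pos":[-0.025,-0.0015,0],"spin":0}]}}

```text
clock: 7.97
tool_pos: [0.5246, -0.1882, 0.123]
tool_rot: [3.141, -0.003, 0.0]
contact_force: [0.6, -0.6, -2.7]
gripper_width: 0.0298
finger_force: 50.0
```

```bash
python3 -c "
from h import *
s=arm.state();print(s['contact_force'],s['ft_torque'])
to(.5235,-.1875,.08,-.1)
rgb,d,W=cloud('scene');a=rgb[170:300,120:230];b=cloud('wrist')[0];c=cloud('top')[0][190:260,330:430]
save('pics/c4.png',np.hstack([cv2.resize(a,(380,450)),cv2.resize(c,(400,450))]))"
```

```text
[ 0.60453117 -0.61753199 -2.65943648] [-0.00768816 -0.10023188  0.04060857]
delta mm [-1.1 -0.7 43. ] spin -0.02 yaw -0.12 tilt z [ 3.e-04 -2.e-04 -1.e+00] t 7.9667
```

View pics/c4.png

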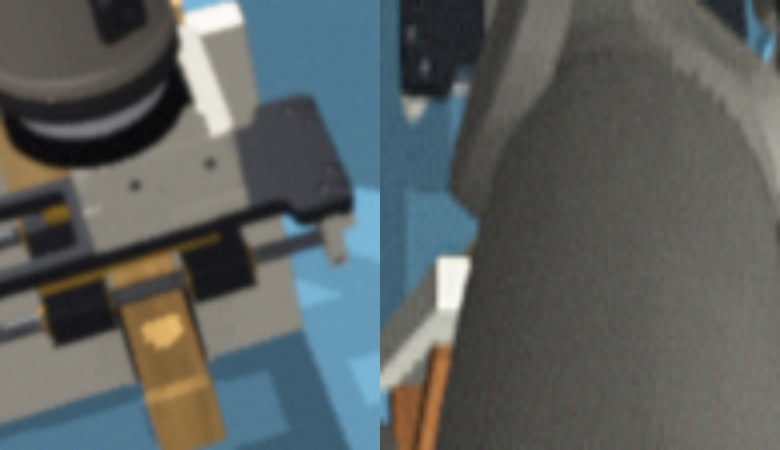

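The views can't see the bolt, but there is no contact force with the plate about 3.5 mm from the board, so the head is through the keyhole. Next I slide down.

Emit:
{"name": "play_rows", "arguments": {"series": [{"delta_pos":[0,0,0.004],"spin":0},{"delta_pos":[0,0,0.009],"spin":0},{"delta_pos":[0,0,0.014],"spin":0},{"delta_pos":[0,0,0.019],"spin":0},{"delta_pos":[0,0,0.024],"spin":0},{"delta_pos":[0,0,0.027],"spin":0},{"delta_pos":[0,0,0.03],"spin":0},{"delta_pos":[0,0,0.03],"spin":0}]}}

```text
clock: 8.78
tool_pos: [0.5243, -0.1879, 0.0921]
tool_rot: [-3.141, 0.003, 0.002]
contact_force: [-0.5, -0.3, -2.4]
gripper_width: 0.0295
finger_force: 50.0
```

Emit:
{"name": "play_rows", "arguments": {"series": [{"delta_pos":[0,0,0.004],"spin":0},{"delta_pos":[0,0,0.008],"spin":0},{"delta_pos":[0,0,0.012],"spin":0},{"delta_pos":[0,0,0.015],"spin":0},{"delta_pos":[0,0,0.017],"spin":0},{"delta_pos":[0,0,0.0185],"spin":0},{"delta_pos":[0,0,0.0185],"spin":0},{"delta_pos":[0,0,0.0185],"spin":0}]}}

```text
clock: 9.45
tool_pos: [0.5246, -0.1881, 0.0744]
tool_rot: [3.141, -0.003, 0.0]
contact_force: [0.1, 0.5, -1.6]
gripper_width: 0.0298
finger_force: 50.0
```

Emit:
{"name": "play_rows", "arguments": {"series": [{"delta_pos":[0,0,0.001],"spin":0},{"delta_pos":[0,0,0.0015],"spin":0},{"delta_pos":[0,0,0.002],"spin":0},{"delta_pos":[0,0,0.0025],"spin":0},{"delta_pos":[0,0,0.003],"spin":0},{"delta_pos":[0,0,0.003],"spin":0}]}}

```text
clock: 9.95
tool_pos: [0.5243, -0.1881, 0.0717]
tool_rot: [3.141, -0.003, -0.001]
contact_force: [-2.8, -0.5, 3.3]
gripper_width: 0.0299
finger_force: 50.0
```

Upward force has appeared at exactly the home height. Next I press the plate back to the board and check the force.

Emit:
{"name": "play_rows", "arguments": {"series": [{"delta_pos":[-0.001,0,0],"spin":0},{"delta_pos":[-0.0015,0,0],"spin":0},{"delta_pos":[-0.002,0,0],"spin":0},{"delta_pos":[-0.0025,0,0],"spin":0},{"delta_pos":[-0.003,0,0],"spin":0},{"delta_pos":[-0.003,0,0],"spin":0}]}}

```text
clock: 10.45
tool_pos: [0.5216, -0.1881, 0.0715]
tool_rot: [3.141, -0.003, 0.0]
contact_force: [2.2, 0.1, 0.4]
gripper_width: 0.0297
finger_force: 50.0
```

Emit:
{"name": "play_rows", "arguments": {"series": [{"delta_pos":[0,0,0],"spin":0},{"delta_pos":[0,0,0],"spin":0},{"delta_pos":[0,0,0],"spin":0},{"delta_pos":[0,0,0],"spin":0},{"delta_pos":[0,0,0],"spin":0},{"delta_pos":[0,0,0],"spin":0}], "grip_force": 5}}

```text
clock: 10.95
tool_pos: [0.5215, -0.188, 0.0713]
tool_rot: [-3.142, 0.003, 0.0]
contact_force: [-0.8, -0.0, -0.7]
gripper_width: 0.0301
finger_force: 5.0
```

Emit:
{"name": "play_rows", "arguments": {"series": [{"delta_pos":[0,0,0],"spin":0},{"delta_pos":[0,0,0],"spin":0},{"delta_pos":[0,0,0],"spin":0},{"delta_pos":[0,0,0],"spin":0},{"delta_pos":[0,0,0],"spin":0},{"delta_pos":[0,0,0],"spin":0},{"delta_pos":[0,0,0],"spin":0},{"delta_pos":[0,0,0],"spin":0},{"delta_pos":[0,0,0],"spin":0},{"delta_pos":[0,0,0],"spin":0}], "grip": 0.07}}

```text
clock: 11.78
tool_pos: [0.5216, -0.188, 0.0714]
tool_rot: [3.142, -0.003, 0.0]
contact_force: [0.6, -0.2, -0.8]
gripper_width: 0.0699
finger_force: 0.0
```

```bash
python3 -c "
from held import *
rgb=held(); save('pics/s5.png',cv2.resize(rgb[150:330,20:260],None,fx=3,fy=3))"
```

```text
plate n 250 pitch deg (nz>0: leaning back) -0.49 yaw rel tool -0.04
 front x rel TCP (mean) [-0.0793 -0.0343  0.0749]  y range [-0.0486  0.051 ] ztop [0.1436 0.1449]
 arm top z rel TCP, x~.03: 155 [0.0217 0.0229]
 tcp [ 0.5216 -0.188   0.0714] F [ 0.6 -0.2 -0.8] 0.0 t 11.7833
```

View pics/s5.png

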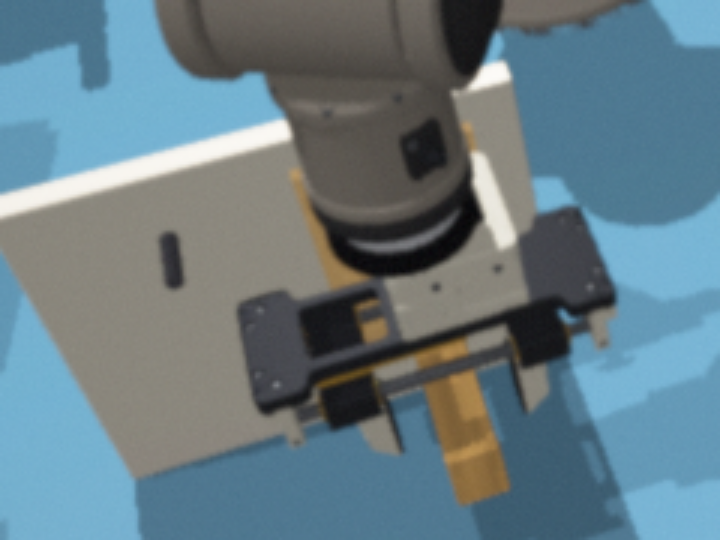

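The crop shows the holder's arm at (455,400) hanging level on the bolt with the fingers open on both sides. Next I retreat upward, then outward.

Emit:
{"name": "play_rows", "arguments": {"series": [{"delta_pos":[0,0,-0.01],"spin":0},{"delta_pos":[0,0,-0.03],"spin":0},{"delta_pos":[0,0,-0.06],"spin":0},{"delta_pos":[0.02,0,-0.09],"spin":0},{"delta_pos":[0.05,0,-0.12],"spin":0},{"delta_pos":[0.08,0,-0.15],"spin":0},{"delta_pos":[0.11,-0.02,-0.17],"spin":0},{"delta_pos":[0.13,-0.06,-0.18],"spin":0},{"delta_pos":[0.13,-0.1,-0.18],"spin":0},{"delta_pos":[0.13,-0.14,-0.18],"spin":0}]}}

```text
clock: 12.67
tool_pos: [0.6529, -0.0481, 0.2526]
tool_rot: [3.141, -0.004, 0.004]
contact_force: [-0.0, 0.6, -1.4]
gripper_width: 0.0698
finger_force: 0.0
```

Emit:
{"name": "play_rows", "arguments": {"series": [{"delta_pos":[0,-0.04,0],"spin":0},{"delta_pos":[0,-0.08,0],"spin":0},{"delta_pos":[0,-0.12,0],"spin":0},{"delta_pos":[0,-0.14,0],"spin":0},{"delta_pos":[0,-0.14,0],"spin":0},{"delta_pos":[0,-0.14,0],"spin":0}]}}

```text
clock: 13.17
tool_pos: [0.6518, 0.0919, 0.252]
tool_rot: [3.141, 0.001, 0.001]
contact_force: [-0.5, -0.4, -0.5]
gripper_width: 0.0701
finger_force: 0.0
```

```bash
python3 -c "
from h import *
print(arm.state()['tool_pos'])
rgb,d,W=cloud('scene'); save('pics/s6.png',np.vstack([cv2.resize(rgb[150:310,20:300],(770,440))]))"
```

```text
[0.65182593 0.09193554 0.25201999]
```

View pics/s6.png

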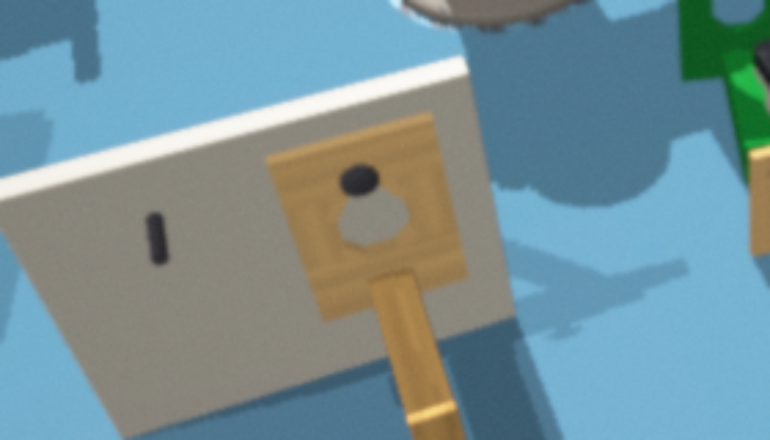

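The holder hangs on the bolt, with the head at (360,180) at the top of the slot and the plate flat on the board. The robot is clear of it.

```bash
python3 -c "
from bench import arm
print(arm.sign_off())"
```

```text
the job is handed in; nothing more can be done
None
```

The keyhole holder hangs by itself on the bolt, at the top of the narrow slot with its plate on the board; the twin was not touched, and I handed the job in at about 13 s on the robot's clock.

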